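Hold a lock box's latch open with its key

ROBOT

A 6-joint arm with a two-finger parallel gripper is mounted at the origin on a cart in front of the work surface, level with it; the furniture and walls round the work are solid. World frame = base frame: x ahead of the robot, y to its left, z up, the work surface at z = 0. Lengths are in m, angles in rad, forces in N, time in s.
With the tool pointing down it reaches from about 0.3 to 0.875 m from the base axis. Payload 6.4 kg.
Tool frame: the origin (TCP) lies between the finger pads; the fingertips stand tip_extent ahead of it and the grasp point (between the pads) lies 5 mm behind it (tip_extent is the distance from the TCP to the fingertips, in m); z points along the fingers, y is the direction in which the jaws open and shut (so a half turn about z gives the same grasp; the last joint's range is limited). The gripper opens to 85 mm and grips with 20 to 120 N. Pads are 22 mm wide; open, the fingers measure 114 mm over their backs; the gripper's body (76 mm by 85 mm) begins 54 mm behind the grasp point. The pads swing forward as they close: fully open they stand 13 mm farther back than shut.
Start: joints at [1.051, 0.181, 1.607, -0, 1.354, -0.206], TCP at [0.177, 0.547, 0.212] pointing down, gripper open.
Joint ranges: [-2.99, 2.99], [-0.89, 2.07], [0.3, 2.58], [-1.14, 4.28], [0, 2.63], [-3.12, 3.12]. Speed limits (rad/s): [2.57, 2.57, 3.01, 3.14, 3.14, 3.14].

INTERFACE

Orientations are given as a unit quaternion [w, x, y, z].
In Python, from bench import * gives the robot as it stands.
- The arm moves only by the shell command python3 -m jog 'ROWS'. ROWS is JSON, a list of rows, each a list of 3 entries, a list of its own where there are three numbers: the shift along the tool's x, y, z in mm, then the turn, a rotation vector about the tool's x, y, z in rad, then the opening, from 0 (shut) to 1 (fully open). A call has 1 to 20 rows; each row is the pose to reach, as a shift and turn from the pose measured when the call began, along the tool's axes at that moment; what a row does not reach only later rows make up. A row lasts 1/12 s, in which the tool goes at most 41.7 mm and 7.16 degrees, less where a joint would pass 70% of its speed; a pose out of reach is approached as far as the arm can. A call with a gripper value outside its range is refused whole. The fingers move at their own pace and stop on an object; the grip force is fixed at half the most. Time passes only in rows, so rows that repeat a pose let the fingers close. It gives the time, the measured TCP pose, the force and the opening at its end, in the units of the state.
- get_obs(): the state, without advancing time (a new reading comes with each control period).
- camera(name): name is "scene" or "side" or "wrist"; returns (picture, depth): 420x560x3 uint8, red, green, blue; 420x560 float32, m along the optical axis (not along the pixel's ray), 0 where there is no reading.
- get_calibration(name): a dict with "fx", "fy", "cx", "cy" (pixels), "world_from_camera" (4x4, takes a point from camera to world coordinates). Camera axes: x right, y down, z forward; pixel columns grow to the right and rows downward; lengths in m; the calibration is good to about 2 mm. A picture is of the moment at which its call begins: read the wrist's pose just before it. get_calibration takes no time and is no camera call; for the wrist camera it gives the pose at the moment of the call.
- hand_in(): hands the job in, once; it reports no verdict.
The state is a dict: "time_s": time; "q": joint angles; "dq": joint speeds; "joint_efforts": joint torques, N m; "eef_pos": TCP position; "eef_rot": TCP orientation; "wrist_force": force on the tool from outside, world axes, zero at the start; "torque": the same for the moment, N m; "opening": opening from 0.0 (shut) to 1.0 (fully open).
Only numpy, scipy, OpenCV 4.12 (cv2) and the standard library are available. Lean on these libraries where they do the work, as an engineer would, in place of code of your own. Each camera call takes 0.05 s, during which the arm holds its last target.

TASK

Pull the key straight up out of its wooden stand on the counter (spring catches hold it), push it fully home into the keyhole on top of the grey lock box, working it past the stiff pins, and turn it a quarter turn clockwise, seen from above. The lock springs back when let go, so finish while still gripping the key and holding it turned, so that I can lift the lid. Leave the matchbox where it is.

Things in the scene. Friction and masses are not known exactly. Their poses are not given: they have to be found in the camera images.
- key: Steel key, 102 mm long, upright in the stand, blade down. Origin: blade tip; z up the key. By height from the tip: blade 0-24 mm, 20 wide (y), 6 thick (x), edges rounded 3 mm; round neck 7 mm diameter, 24-44; collar 26 mm diameter, 44-48; flat bow 36 wide (y), 9 thick (x), 48-102, its hole at 84-94. Pinch the bow across its thickness. A half turn about z changes nothing, in the lock too. 56-91 g.
- key_grip (a point): Point on the key's axis in the solid part of the bow, 72 mm above the tip, 28 mm above the collar's underside: a good place to pinch (fingertips may reach about 23 mm further down before they meet the collar).
- key_collar (a point): Centre of the underside of the key's collar, 44 mm above the tip. It rests on the stand's top at the start and on the lock's top face when the key is fully home.
- key_stand: Wooden block 60 x 60 mm, 48 mm high, on a foot 76 x 76 x 3 mm, fixed. Origin under its centre. A slot in its top, 22.6 (y) x 8.4 mm (x), holds the key, whose tip is 4 mm above the counter. Two spring catches hold the blade: pulling it straight up takes about 12 to 20 N for the first few mm, then a few N; after about 30 mm the key is free.
- lock_box: Grey metal box with a hinged lid, 150 mm deep (x), 170 wide (y), 62 high, fixed. Origin under its centre; its -x side, with the bolt and its keeper, is the front. On the lid near the front a flat aluminium lock case, 52 x 66 x 14 mm, brings the height to 76 mm; the keeper is 78 mm high.
- lock_face (a point): Centre of the keyhole's mouth, on the lock case's top, 76 mm above the counter, 30 mm before the box's centre; axes as the box. Slot straight down, 22.6 (y) x 8.4 mm (x), 8 mm further in: the blade's width goes along the box's y. Spring pins 26 and 36 mm down yield to a push of 10 to 20 N, steady or rocking. Home: collar on the face, tip 44 mm down. The key turns only in the last 6 mm.
- lock_cylinder (a joint): Angle of the lock's cylinder, rad: 0 locked, grows as the key turns clockwise seen from above, stop at 1.6. The key has about 0.1 rad of play in it. A spring turns it back: 0.024 N m at 0, 0.07 N m at a quarter turn. Turning draws back the bolt at the box's front.
- matchbox: Matchbox 65 x 110 x 22 mm lying loose on the counter behind (+x of) the key stand; a bystander. Origin under its centre.
Things that resemble listed ones, but are neither listed nor needed, are in the scene too. Leave any blue look-alike of the key_stand alone. There is more than one size of the key; the job needs the smaller.

How it is judged:
On the way, in this order (a step that is already met when the one before it is completed fails the run):
1. the key is out of the stand, in the fingers (z of key in the frame of key_stand above 0.05 m and contact force between the fingers and key above 1 N), for 0.1 s.
2. the key is fully home in the lock (horizontal distance between key_collar and lock_face below 0.004 m and z of key_collar in the frame of lock_face below 0.004 m), for 0.1 s.
At the end, for the whole second after the job is handed in: The key is in the lock with its collar within 4 mm of the lock's face and of the keyhole's axis, the cylinder is turned at least 1.2 rad (69 degrees) clockwise and still, and the fingers grip the key with more than 1 N, through the last second (all of step 2 and value of joint lock_cylinder above 1.2 rad and z of key_collar in the frame of lock_face above -0.003 m and contact force between the fingers and key above 1 N and velocity of joint lock_cylinder between -0.2 and 0.2 rad/s and velocity of joint lock_cylinder above -0.2 rad/s); the arm keeps its last pose, push and grip.
It fails at once if the matchbox is pushed more than 30 mm (distance of matchbox from where it was at the start of the episode above 0.03 m).
It also fails if it takes over 51 s, if anything falls off the work surface, if the arm or the gripper's body presses on something with over 40 N, if the wrist force passes 120 N, or if a joint passes its speed limit or range.

## Working session

There is one attempt and no reset: what is moved stays moved. The work goes in short steps, Python scripts to look and compute and a shell command to move; the robot and the scene stay as the last step left them, time stands still between calls to the robot, and variables do not carry over. Pictures are saved under pics/ and viewed, and the job is handed in when it is done.

```bash
ls; mkdir -p pics; python3 - <<'E'
from bench import *
import cv2,numpy as np
print(get_obs())
for n in ["scene","side","wrist"]:
    c=get_calibration(n); p,d=camera(n)
    np.savez(f"pics/{n}0.npz",p=p,d=d,T=c["world_from_camera"],K=[c["fx"],c["fy"],c["cx"],c["cy"]])
    cv2.imwrite(f"pics/{n}0.png",p[:,:,::-1]); print(n,c)
E
```

```text
pics
{'time_s': 0.0, 'q': array([ 1.05066603e+00,  1.81536564e-01,  1.60798127e+00,  9.31703894e-06,
        1.35381659e+00, -2.06317692e-01]), 'dq': array([-1.29357959e-03,  2.66967565e-04,  2.89796254e-05,  7.68556166e-04,
        1.20792430e-03,  1.89252683e-03]), 'joint_efforts': array([ 9.58140699e-04, -4.44871438e+01, -3.51331973e+01, -1.91262070e-04,
        9.11777315e-03,  1.05576390e-05]), 'eef_pos': array([0.17719237, 0.54641098, 0.21079963]), 'eef_rot': array([-3.13667499e-04,  1.56264202e-01,  9.87714909e-01, -8.12447471e-04]), 'wrist_force': array([0.57915495, 0.21104492, 1.06844441]), 'torque': array([ 0.00605789, -0.0163942 ,  0.01903488]), 'opening': 1.0018456877113393}
scene {'fx': 526.6722840506419, 'fy': 526.6722840506419, 'cx': 278.38227729131995, 'cy': 210.5343320338854, 'world_from_camera': array([[ 0.64416143, -0.39364219,  0.65582153, -0.09886347],
       [-0.7648229 , -0.34280164,  0.54546582, -0.50704014],
       [ 0.01009833, -0.85295537, -0.52188616,  0.56142781],
       [ 0.        ,  0.        ,  0.        ,  1.        ]])}
side {'fx': 424.3639050257236, 'fy': 424.3639050257236, 'cx': 285.63085608019713, 'cy': 207.20751984236122, 'world_from_camera': array([[-0.99939939, -0.02695634,  0.02177633,  0.47833383],
       [-0.03462406,  0.75094543, -0.65945594,  0.55087421],
       [ 0.00142368, -0.65981385, -0.75142774,  0.71558885],
       [ 0.        ,  0.        ,  0.        ,  1.        ]])}
wrist {'fx': 297.1113492044715, 'fy': 297.1113492044715, 'cx': 282.94898065317074, 'cy': 213.02611952457994, 'world_from_camera': array([[ 0.30770935,  0.91880126,  0.24722296,  0.11375842],
       [ 0.95147739, -0.29648673, -0.08237951,  0.56603935],
       [-0.00239207,  0.260576  , -0.96545037,  0.37306983],
       [ 0.        ,  0.        ,  0.        ,  1.        ]])}
```

View pics/scene0.png

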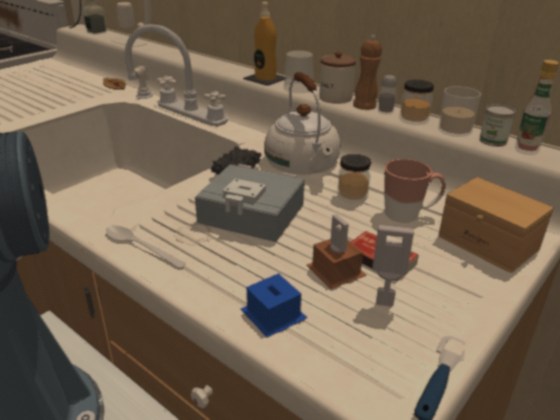

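View pics/side0.png

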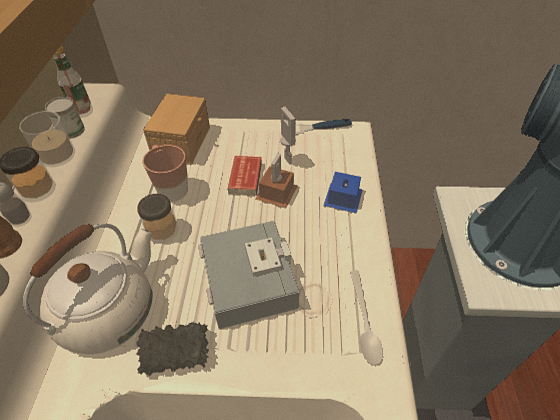

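View pics/wrist0.png

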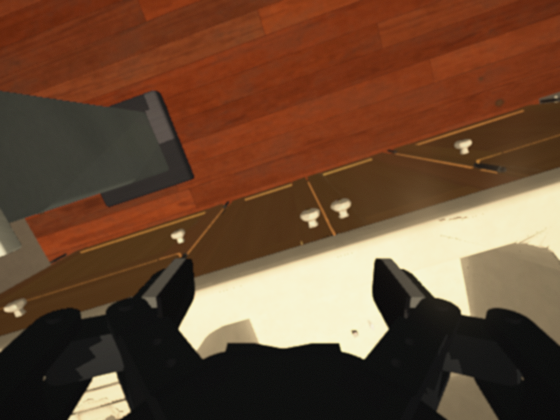

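The key in the brown stand is at scene (338,238) and side (277,170). Look-alikes: a larger key, free-standing, at scene (392,262) and side (288,130), and an empty blue stand at scene (274,300) and side (344,190). The grey lock box is at scene (250,200), with its keyhole near (243,188). The matchbox is red, at scene (385,250). I choose the smaller key in the brown stand and check it in a crop.

```bash
cat > h.py <<'E'
import numpy as np,cv2
def load(n):
    z=np.load(f"pics/{n}.npz"); return z["p"],z["d"],z["T"],z["K"]
def pts(d,T,K):
    v,u=np.mgrid[:d.shape[0],:d.shape[1]]
    c=np.stack([(u-K[2])/K[0]*d,(v-K[3])/K[1]*d,d],-1)
    return c@T[:3,:3].T+T[:3,3]
def plane(T,K,uv,z):
    uv=np.atleast_2d(np.float64(uv)); r=np.c_[(uv[:,0]-K[2])/K[0],(uv[:,1]-K[3])/K[1],np.ones(len(uv))]@T[:3,:3].T
    return T[:3,3]+r*((z-T[2,3])/r[:,2])[:,None]
def tri(obs):
    A=np.zeros((3,3));b=np.zeros(3)
    for T,K,uv in obs:
        r=T[:3,:3]@[(uv[0]-K[2])/K[0],(uv[1]-K[3])/K[1],1]; r/=np.linalg.norm(r)
        P=np.eye(3)-np.outer(r,r);A+=P;b+=P@T[:3,3]
    return np.linalg.solve(A,b)
def snap(n,tag):
    from bench import camera,get_calibration
    c=get_calibration(n); p,d=camera(n); K=[c["fx"],c["fy"],c["cx"],c["cy"]]
    np.savez(f"pics/{tag}.npz",p=p,d=d,T=c["world_from_camera"],K=K); cv2.imwrite(f"pics/{tag}.png",p[:,:,::-1])
    return p,d,c["world_from_camera"],np.array(K)
E
python3 - <<'E'
from h import *
p,*_=load("scene0");cs=cv2.resize(p[200:300,290:420],None,fx=4,fy=4,interpolation=2)[:,:,::-1]
cv2.imwrite("pics/c1.png",cs)
p,*_=load("side0");cv2.imwrite("pics/c2.png",cv2.resize(p[100:310,190:330],None,fx=2.8,fy=2.8,interpolation=2)[:,:,::-1])
for n in["scene0","side0"]:
    p,d,T,K=load(n);X=pts(d,T,K);h=cv2.cvtColor(p,cv2.COLOR_RGB2HSV)
    # stand: brown & height
    reg=(X[...,0]>.3)&(X[...,0]<.9)&(X[...,2]>.01)&(X[...,2]<.2)&(d>0)
    hi={}
    uvs={"scene0":[(338,238),(392,260),(337,262),(245,188),(250,215)],"side0":[(277,168),(288,130),(277,186),(263,255),(240,290)]}[n]
    for u,v in uvs: print(n,(u,v),X[v,u].round(3),h[v,u])
E
```

```text
scene0 (338, 238) [ 0.517 -0.124  0.07 ] [12 49 78]
scene0 (392, 260) [ 0.494 -0.234  0.092] [11 50 81]
scene0 (337, 262) [ 0.49  -0.142  0.045] [ 11 149  77]
scene0 (245, 188) [0.539 0.108 0.071] [ 17  48 112]
scene0 (250, 215) [0.501 0.059 0.047] [20 36 64]
side0 (277, 168) [ 0.519 -0.115  0.084] [ 20  57 103]
side0 (288, 130) [ 0.499 -0.218  0.106] [ 14  55 115]
side0 (277, 186) [ 0.519 -0.098  0.046] [ 11 130 139]
side0 (263, 255) [0.536 0.092 0.055] [ 16 132 129]
side0 (240, 290) [0.571 0.171 0.06 ] [ 25  39 143]
```

View pics/c1.png

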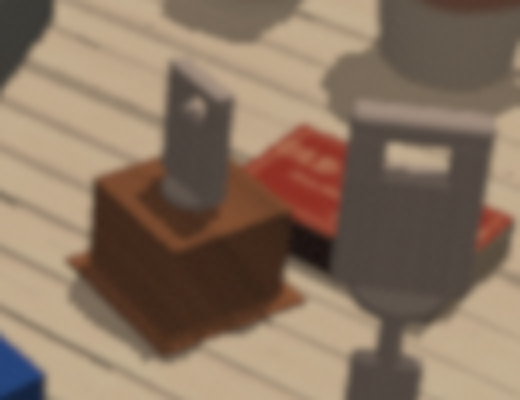

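View pics/c2.png

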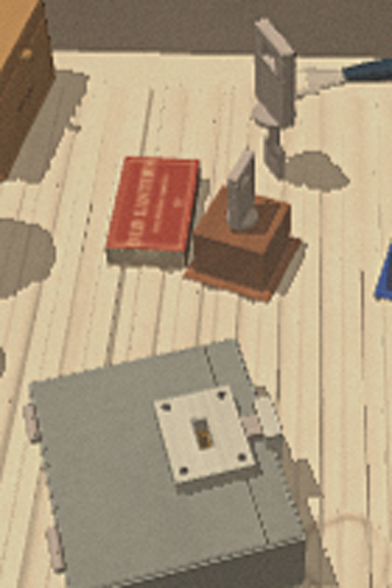

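Crop check: the smaller key stands in the brown stand, and the keyhole is on the light plate of the lock. Next, rough poses from top-face masks.

```bash
python3 - <<'E'
from h import *
for n in["scene0","side0"]:
    p,d,T,K=load(n);X=pts(d,T,K);h=cv2.cvtColor(p,cv2.COLOR_RGB2HSV).astype(int)
    def near(x,y,r): return (np.hypot(X[...,0]-x,X[...,1]-y)<r)&(d>0)
    def rep(name,m):
        q=X[m]; r=cv2.minAreaRect(np.float32(q[:,:2]*1000)); print(n,name,m.sum(),"zmed",np.median(q[:,2]).round(4),r)
    rep("standtop",near(.517,-.115,.05)&(abs(X[...,2]-.051)<.008)&(h[...,1]>100)&(h[...,0]<18))
    rep("matchtop",near(.58,-.13,.09)&(abs(X[...,2]-.022)<.008)&(h[...,1]>130)&((h[...,0]<9)|(h[...,0]>170)))
    rep("lid",near(.57,.12,.14)&(abs(X[...,2]-.062)<.006))
    rep("plate",near(.54,.11,.06)&(abs(X[...,2]-.076)<.006))
    rep("bow",near(.517,-.12,.04)&(X[...,2]>.065))
    rep("bigkey",near(.497,-.22,.05)&(X[...,2]>.05)); q=X[near(.497,-.22,.05)&(X[...,2]>.05)]; print("bigtop",q[:,2].max())
    q=X[near(.517,-.12,.04)&(X[...,2]>.065)]; print("keytop",np.percentile(q[:,2],98))
E
```

```text
scene0 standtop 590 zmed 0.047 ((519.8145751953125, -122.80239868164062), (62.3878173828125, 61.32822036743164), 70.10328674316406)
scene0 matchtop 424 zmed 0.0222 ((595.65380859375, -162.66009521484375), (106.5669937133789, 64.9174575805664), 87.76175689697266)
scene0 lid 2718 zmed 0.0611 ((563.7327270507812, 113.98002624511719), (163.06471252441406, 170.05076599121094), 18.187902450561523)
scene0 plate 667 zmed 0.0751 ((523.24951171875, 100.95196533203125), (79.70291900634766, 67.06122589111328), 18.91050910949707)
scene0 bow 401 zmed 0.0869 ((519.6137084960938, -121.97442626953125), (38.05533981323242, 11.158050537109375), 71.0889663696289)
scene0 bigkey 1758 zmed 0.1061 ((492.33184814453125, -233.8172149658203), (26.534770965576172, 51.735904693603516), 27.14482307434082)
bigtop 0.14694149339861257
keytop 0.10615454076227326
side0 standtop 388 zmed 0.047 ((522.279052734375, -121.85517883300781), (61.956783294677734, 61.307090759277344), 71.23177337646484)
side0 matchtop 780 zmed 0.022 ((598.5325317382812, -163.6593780517578), (109.35929870605469, 64.43400573730469), 88.3398208618164)
side0 lid 5487 zmed 0.061 ((565.544921875, 113.97064208984375), (160.21664428710938, 172.55519104003906), 18.041152954101562)
side0 plate 991 zmed 0.075 ((525.0510864257812, 101.11131286621094), (76.48043060302734, 67.97660064697266), 19.133262634277344)
side0 bow 180 zmed 0.0889 ((522.2498779296875, -120.77869415283203), (37.101234436035156, 9.872642517089844), 69.8504638671875)
side0 bigkey 506 zmed 0.1106 ((501.8072509765625, -227.342529296875), (30.847373962402344, 50.984703063964844), 47.92792510986328)
bigtop 0.1474160306986767
keytop 0.10627520374826291
```

Stand top (0.521,-0.122) at z=0.047, yaw -19.5°; key top 0.106 as expected. Box yaw is about +18.5°. Helper to compute moves in tool axes:

```bash
cat >> h.py <<'E'
from scipy.spatial.transform import Rotation as R
def Rt(yawy):  # tool pointing down, tool y at angle yawy (deg) in world
    a=np.radians(yawy);y=np.array([np.cos(a),np.sin(a),0]);z=np.array([0,0,-1.]);return np.c_[np.cross(y,z),y,z]
def go(pos,yawy,o=None):
    from bench import get_obs
    o=o or get_obs();q=o["eef_rot"];R0=R.from_quat([q[1],q[2],q[3],q[0]]).as_matrix()
    print("t",o["time_s"].__round__(2),"at",o["eef_pos"].round(4),"yawy",np.degrees(np.arctan2(R0[1,1],R0[0,1])).round(2),"F",o["wrist_force"].round(1),"op",round(o["opening"],3))
    print("shift mm",(R0.T@(np.array(pos)-o["eef_pos"])*1000).round(1),"rot",R.from_matrix(R0.T@Rt(yawy)).as_rotvec().round(4))
E
python3 - <<'E'
from h import *
import bench
print([k for k in dir(bench) if not k.startswith('__')])
try: print(bench.tip_extent)
except Exception as e: print(e)
go([.521,-.122,.22],-19.5)
E
```

```text
['MotionError', 'camera', 'get_calibration', 'get_obs', 'hand_in', 'tip_extent']
0.014
t 0.15 at [0.1773 0.5465 0.211 ] yawy 72.02 F [-0.   0.4  0.1] op 0.998
shift mm [-533.3 -529.8   -8.4] rot [-1.3000e-03  9.0000e-04  1.5974e+00]
```

```bash
python3 -m jog '[[[-15,-15,0],[0,0,0.05],1],[[-43,-43,0],[0,0,0.13],1],[[-72,-71,0],[0,0,0.21],1],[[-100,-99,0],[0,0,0.3],1],[[-128,-127,0],[0,0,0.38],1],[[-156,-155,0],[0,0,0.47],1],[[-184,-183,0],[0,0,0.55],1],[[-212,-211,0],[0,0,0.64],1],[[-240,-239,0],[0,0,0.72],1],[[-268,-267,0],[0,0,0.8],1],[[-296,-295,0],[0,0,0.89],1],[[-324,-323,0],[0,0,0.97],1],[[-352,-351,0],[0,0,1.06],1],[[-380,-379,0],[0,0,1.14],1],[[-408,-406,-4],[0,0,1.23],1],[[-436,-434,-8],[0,0,1.31],1],[[-464,-462,-8],[0,0,1.39],1],[[-492,-490,-8],[0,0,1.48],1],[[-518,-516,-8],[0,0,1.56],1],[[-533,-530,-8],[0,0,1.597],1]]'; python3 - <<'E'
from h import *
go([.521,-.122,.22],-19.5)
snap("wrist","w1")
E
```

```text
time_s: 1.82
eef_pos: [0.5216, -0.1259, 0.2193]
eef_rot: [0.001, 0.818, 0.575, -0.001]
wrist_force: [0.0, -0.1, 0.3]
opening: 0.997
t 1.82 at [ 0.5216 -0.1259  0.2193] yawy -19.86 F [ 0.  -0.1  0.3] op 0.997
shift mm [ 3.4 -1.9 -0.8] rot [ 0.0003  0.0021 -0.0064]
```

View pics/w1.png

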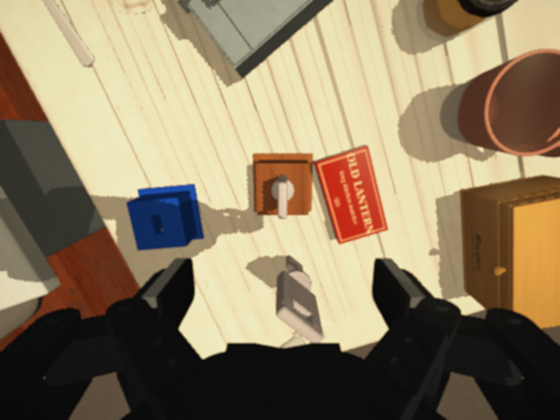

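The wrist view shows the stand at (283,185), square to the image. Its key bow is at (282,195), seen edge-on with the thickness along the jaw direction. The big key is clear below at (298,300). I cross-check the key and stand positions in this view.

```bash
python3 - <<'E'
from h import *
p,d,T,K=load("w1");X=pts(d,T,K);h=cv2.cvtColor(p,cv2.COLOR_RGB2HSV).astype(int)
def proj(P):
    c=T[:3,:3].T@(np.array(P)-T[:3,3]);return (K[0]*c[0]/c[2]+K[2],K[1]*c[1]/c[2]+K[3])
print("proj keytop",proj([.521,-.122,.106]),"stand",proj([.521,-.122,.048]))
near=(np.hypot(X[...,0]-.521,X[...,1]+.122)<.05)
m=near&(abs(X[...,2]-.048)<.008)&(h[...,1]>100)&(h[...,0]<18)
q=X[m];print("standtop",np.median(q[:,2]),cv2.minAreaRect(np.float32(q[:,:2]*1000)))
m=near&(X[...,2]>.095);q=X[m];print("bow top",m.sum(),np.median(q[:,2]),q.mean(0),cv2.minAreaRect(np.float32(q[:,:2]*1000)))
v,u=np.nonzero(m);print(u.min(),u.max(),v.min(),v.max())
cv2.imwrite("pics/c3.png",cv2.resize(p[140:230,240:330],None,fx=6,fy=6,interpolation=2)[:,:,::-1])
E
```

```text
proj keytop (np.float64(281.37567412863393), np.float64(199.0818878956003)) stand (np.float64(281.6332326083575), np.float64(187.918628283354))
standtop 0.04818680824679428 ((520.3990478515625, -124.2169418334961), (60.2586669921875, 60.077754974365234), 70.0476303100586)
bow top 32310 0.3238332057869299 [ 0.52440236 -0.11440038  0.31627386] ((520.2907104492188, -123.74967193603516), (37.18402862548828, 99.58230590820312), 70.77481079101562)
110 452 181 419
```

View pics/c3.png

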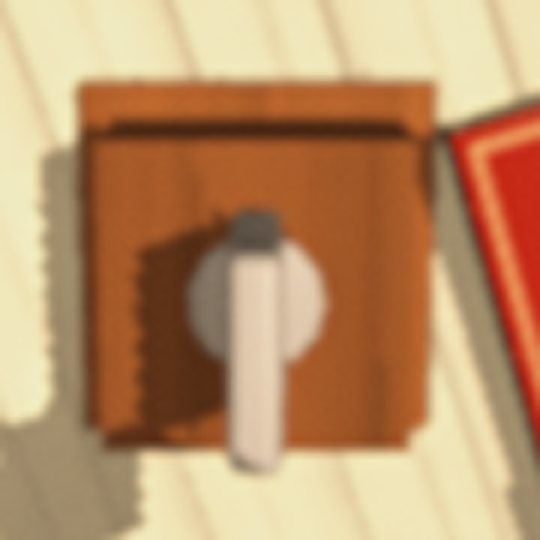

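```bash
python3 - <<'E'
from h import *
go([.5207,-.1232,.071],-19.7)
E
```

```text
t 1.87 at [ 0.5226 -0.1278  0.2192] yawy -19.97 F [-0.9 -3.1  1. ] op 0.998
shift mm [  4.2  -3.6 148.2] rot [ 0.0014  0.0031 -0.0047]
```

```bash
python3 -m jog '[[[2,-2,8],[0,0,0],1],[[4,-3,25],[0,0.003,-0.005],1],[[4,-3,45],[0,0.003,-0.005],1],[[4,-3,65],[0,0.003,-0.005],1],[[4,-3,85],[0,0.003,-0.005],1],[[4,-3,98],[0,0.003,-0.005],1],[[4,-3,104],[0,0.003,-0.005],1],[[4,-3,104],[0,0.003,-0.005],1],[[4,-3,104],[0,0.003,-0.005],1]]'; python3 - <<'E'
from h import *
go([.5207,-.1232,.071],-19.7)
snap("wrist","w2")
E
```

```text
time_s: 2.62
eef_pos: [0.521, -0.1227, 0.1153]
eef_rot: [0.0, 0.817, 0.576, 0.0]
wrist_force: [0.5, -0.7, -0.3]
opening: 0.998
t 2.62 at [ 0.521  -0.1227  0.1153] yawy -19.63 F [ 0.5 -0.7 -0.3] op 0.998
shift mm [-0.5 -0.1 44.3] rot [ 0.001  -0.      0.0012]
```

View pics/w2.png

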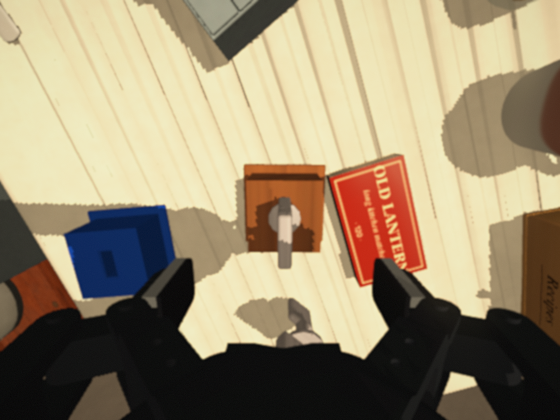

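The key bow at (285,232) lies midway between the fingers at (190,..) and (376,..), so it is centred. I descend and close.

```bash
python3 -m jog '[[[0,0,12],[0,0,0],1],[[0,0,26],[0,0,0],1],[[0,0,38],[0,0,0],1],[[0,0,44],[0,0,0],1],[[0,0,44],[0,0,0],1],[[0,0,44],[0,0,0],0.5],[[0,0,44],[0,0,0],0.3],[[0,0,44],[0,0,0],0],[[0,0,44],[0,0,0],0],[[0,0,44],[0,0,0],0],[[0,0,44],[0,0,0],0],[[0,0,44],[0,0,0],0],[[0,0,44],[0,0,0],0]]'; python3 - <<'E'
from h import *
go([.5207,-.1232,.071],-19.7)
snap("wrist","w3")
E
```

```text
time_s: 3.75
eef_pos: [0.5221, -0.1234, 0.0725]
eef_rot: [0.002, 0.817, 0.576, 0.001]
wrist_force: [0.5, 1.1, 3.4]
opening: 0.084
t 3.75 at [ 0.5221 -0.1234  0.0725] yawy -19.64 F [0.5 1.1 3.4] op 0.084
shift mm [-0.3 -1.4  1.5] rot [0.0035 0.0003 0.001 ]
```

View pics/w3.png

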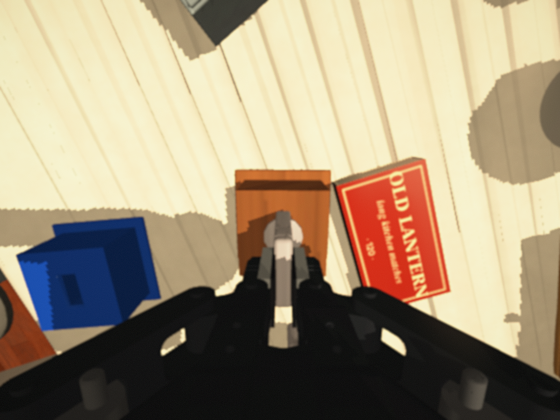

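Both fingers hold the bow at (283,245). Opening 0.084 (about 7 mm) fits the 9 mm bow roughly. I pull straight up.

```bash
python3 -m jog '[[[0,0,-2],[0,0,0],0],[[0,0,-4],[0,0,0],0],[[0,0,-6],[0,0,0],0],[[0,0,-8],[0,0,0],0],[[0,0,-10],[0,0,0],0],[[0,0,-13],[0,0,0],0],[[0,0,-16],[0,0,0],0],[[0,0,-20],[0,0,0],0],[[0,0,-25],[0,0,0],0],[[0,0,-30],[0,0,0],0]]'; python3 - <<'E'
from h import *
go([.5221,-.1234,.16],-19.64)
E
```

```text
time_s: 4.63
eef_pos: [0.5224, -0.1236, 0.1033]
eef_rot: [0.002, 0.817, 0.576, 0.001]
wrist_force: [-0.3, 0.3, -0.8]
opening: 0.08
t 4.63 at [ 0.5224 -0.1236  0.1033] yawy -19.64 F [-0.3  0.3 -0.8] op 0.08
shift mm [  0.   -0.1 -56.7] rot [ 0.0047  0.0004 -0.0001]
```

```bash
python3 -m jog '[[[0,0,-10],[0,0,0],0],[[0,0,-30],[0,0,0],0],[[0,0,-50],[0,0,0],0],[[0,0,-70],[0,0,0],0],[[0,0,-85],[0,0,0],0],[[0,0,-90],[0,0,0],0],[[0,0,-90],[0,0,0],0]]'; python3 - <<'E'
from h import *
snap("side","s4");p,*_=snap("scene","sc4")
go([.5331,.1045,.2],18.5)
a=cv2.resize(p[120:300,200:420],None,fx=3,fy=3,interpolation=2);cv2.imwrite("pics/c4.png",a[:,:,::-1])
E
```

```text
time_s: 5.22
eef_pos: [0.5239, -0.1242, 0.1966]
eef_rot: [0.005, 0.817, 0.576, 0.003]
wrist_force: [0.1, 1.2, -1.2]
opening: 0.083
t 5.32 at [ 0.5221 -0.1234  0.1935] yawy -19.64 F [ 0.3 -0.7 -1.3] op 0.085
shift mm [218.3 -66.3  -7. ] rot [ 0.0052  0.0023 -0.6657]
```

View pics/c4.png

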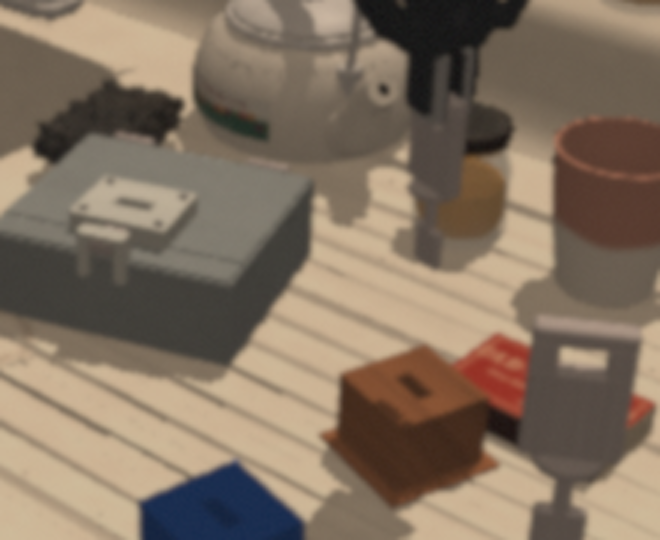

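View pics/s4.png

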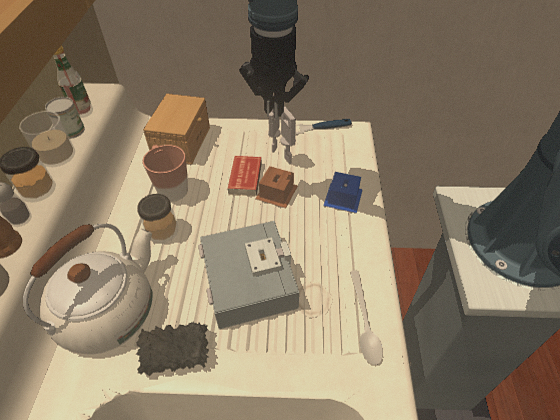

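The key is out and in the fingers; the stand is empty. Now the keyhole from both fixed views.

```bash
python3 - <<'E'
from h import *
for n,c in [("scene0",(243,188)),("side0",(263,255)),("sc4",(243,188)),("s4",(263,255))]:
    p,d,T,K=load(n);X=pts(d,T,K);g=cv2.cvtColor(p,cv2.COLOR_RGB2GRAY)
    P=plane(T,K,np.stack(np.meshgrid(np.arange(560),np.arange(420)),-1).reshape(-1,2),.076).reshape(420,560,3)
    m=(abs(X[...,2]-.076)<.007)&(np.hypot(X[...,0]-.533,X[...,1]-.1045)<.06)
    plate=cv2.morphologyEx(m.astype(np.uint8),cv2.MORPH_CLOSE,np.ones((9,9)))
    # slot: dark, near the centre
    th=np.median(g[m])*.8
    s=(np.hypot(P[...,0]-.533,P[...,1]-.1045)<.02)&(g<th)
    k,l,st,ce=cv2.connectedComponentsWithStats(s.astype(np.uint8));i=1+np.argmax(st[1:,4])
    v,u=np.nonzero(l==i); w=np.clip(th/.8-g[v,u],0,None).astype(float)
    uv=(np.average(u,weights=w),np.average(v,weights=w))
    q=P[l==i][:,:2]*1000
    print(n,th,st[i],"slot uv",np.round(uv,2),"world",plane(T,K,uv,.076).round(4),cv2.minAreaRect(np.float32(q)))
p=load("s4")[0];cv2.imwrite("pics/c5.png",cv2.resize(p[220:290,220:310],None,fx=7,fy=7,interpolation=2)[:,:,::-1])
p=load("sc4")[0];cv2.imwrite("pics/c6.png",cv2.resize(p[160:220,205:285],None,fx=7,fy=7,interpolation=2)[:,:,::-1])
E
```

```text
scene0 117.60000000000001 [240 186  10   4  19] slot uv [244.5  187.48] world [[0.5331 0.1029 0.076 ]] ((533.1886596679688, 103.84135437011719), (6.858059406280518, 19.242244720458984), 14.337449073791504)
side0 151.20000000000002 [258 249   8  12  61] slot uv [261.91 254.52] world [[0.5362 0.1061 0.076 ]] ((536.0733642578125, 105.90646362304688), (9.906304359436035, 23.54776382446289), 19.07132911682129)
sc4 124.0 [240 186  10   4  17] slot uv [244.27 187.43] world [[0.5329 0.1034 0.076 ]] ((532.7218017578125, 103.66262817382812), (5.724617004394531, 19.07429313659668), 18.957134246826172)
s4 156.0 [258 249   8  12  61] slot uv [261.91 254.53] world [[0.5362 0.1061 0.076 ]] ((536.0733642578125, 105.90646362304688), (9.906304359436035, 23.54776382446289), 19.07132911682129)
```

View pics/c5.png

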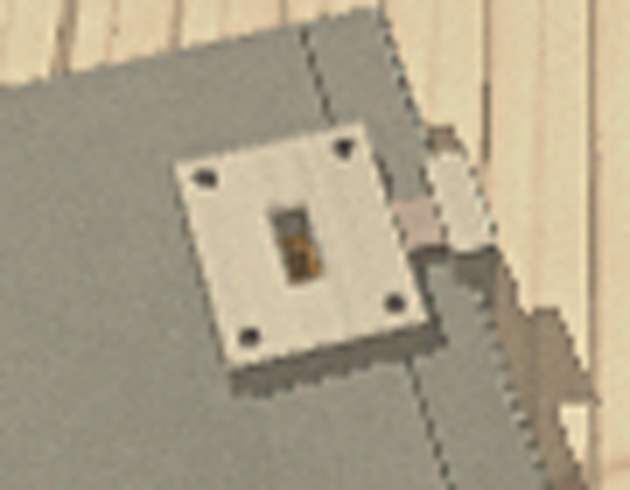

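View pics/c6.png

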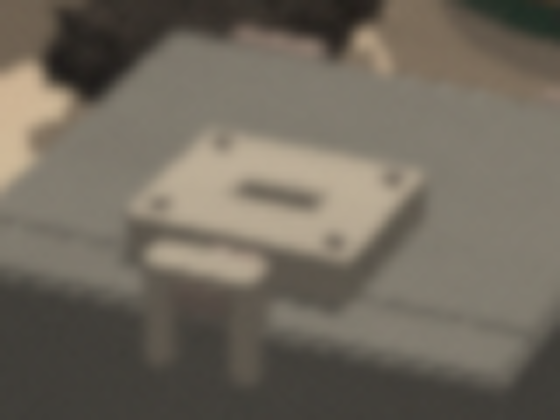

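```bash
python3 - <<'E'
from h import *
go([.535,.1047,.17],18.5)
E
```

```text
t 5.32 at [ 0.5221 -0.1234  0.1935] yawy -19.64 F [ 0.3 -0.7 -1.3] op 0.085
shift mm [219.2 -64.7  23. ] rot [ 0.0052  0.0023 -0.6657]
```

```bash
python3 -m jog '[[[10,-3,0],[0,0,-0.05],0],[[30,-9,0],[0,0,-0.12],0],[[55,-16,0],[0,0,-0.19],0],[[80,-24,0],[0,0,-0.26],0],[[105,-31,0],[0,0,-0.33],0],[[130,-38,0],[0,0,-0.4],0],[[155,-46,0],[0,0,-0.47],0],[[178,-53,0],[0,0,-0.54],0],[[196,-58,2],[0,0,-0.6],0],[[210,-62,6],[0.003,0.001,-0.64],0],[[217,-64,12],[0.005,0.002,-0.666],0],[[219,-64.7,18],[0.005,0.002,-0.666],0],[[219.2,-64.7,23],[0.005,0.002,-0.666],0],[[219.2,-64.7,23],[0.005,0.002,-0.666],0],[[219.2,-64.7,23],[0.005,0.002,-0.666],0]]'; python3 - <<'E'
from h import *
go([.535,.1047,.165],18.5)
p=snap("side","s5")[0];q=snap("scene","sc5")[0];snap("wrist","w5")
cv2.imwrite("pics/c7.png",np.hstack([cv2.resize(p[200:300,210:330],None,fx=3.3,fy=4,interpolation=2),cv2.resize(q[110:210,190:310],None,fx=3.3,fy=4,interpolation=2)])[:,:,::-1])
go([.535,.1047,.165],18.5)
E
```

```text
time_s: 6.57
eef_pos: [0.5346, 0.1038, 0.1692]
eef_rot: [-0.0, 0.585, 0.811, -0.001]
wrist_force: [-0.3, -0.0, -1.1]
opening: 0.083
t 6.57 at [0.5346 0.1038 0.1692] yawy 18.42 F [-0.3 -0.  -1.1] op 0.083
shift mm [0.7 0.7 4.2] rot [-0.0014  0.0001 -0.0014]
t 6.72 at [0.5354 0.104  0.1704] yawy 18.44 F [-0.4  0.2 -0.8] op 0.083
shift mm [ 0.8 -0.1  5.4] rot [ 0.0006  0.0007 -0.0011]
```

View pics/c7.png

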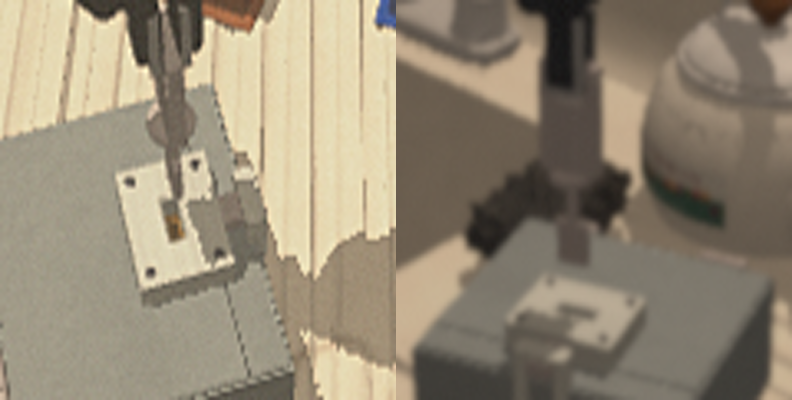

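View pics/w5.png

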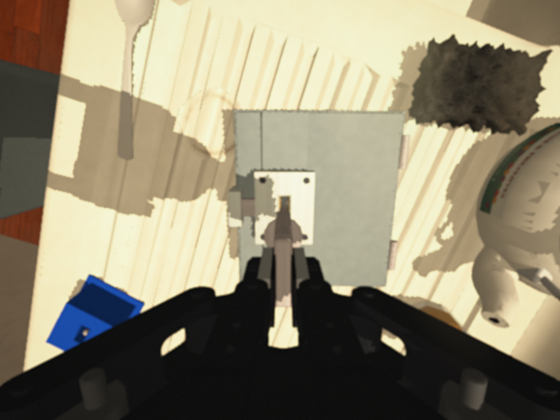

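```bash
python3 -m jog '[[[0.4,0,5],[0,0,0],0],[[0.8,0,11],[0,0,0],0],[[0.8,0,16],[0,0,0],0],[[0.8,0,19],[0,0,0],0],[[0.8,0,20],[0,0,0],0],[[0.8,0,20],[0,0,0],0]]'; python3 - <<'E'
from h import *
from bench import get_obs
o=get_obs()["eef_pos"];go([.535,.1047,.165],18.5,get_obs())
for n,t in [("side","s6"),("scene","sc6")]:
    p,d,T,K=snap(n,t);X=pts(d,T,K)
    e=np.array([np.cos(np.radians(18.5)),np.sin(np.radians(18.5))]);f=np.array([-e[1],e[0]])
    kh={"side":[.5362,.1061],"scene":[.5330,.1033]}[n]
    c0={"side":[.5362,.1061],"scene":[.533,.1033]}[n]
    for nm,a,b in [("blade",.082,.102),("collar",.1235,.1305)]:
        m=(np.hypot(X[...,0]-.535,X[...,1]-.1045)<.035)&(X[...,2]>a)&(X[...,2]<b)
        q=X[m]; D=(q[:,:2]-kh); x=D@e;y=D@f
        print(n,nm,m.sum(),"rel keyhole box x",np.percentile(x,[3,50,97]).round(4),"y",np.percentile(y,[3,50,97]).round(4),"zmin",q[:,2].min())
def pr(T,K,P):
    c=T[:3,:3].T@(np.array(P)-T[:3,3]);return np.array((K[0]*c[0]/c[2]+K[2],K[1]*c[1]/c[2]+K[3]))
ims=[]
for t,(r,c) in [("s6",(225,235)),("sc6",(145,210))]:
    p,d,T,K=load(t);im=cv2.resize(p[r:r+60,c:c+60],None,fx=6.6,fy=6.6,interpolation=2)
    ims.append(im)
cv2.imwrite("pics/c8.png",np.hstack(ims)[:,:,::-1])
E
```

```text
time_s: 7.22
eef_pos: [0.5348, 0.1047, 0.1498]
eef_rot: [0.0, 0.585, 0.811, -0.0]
wrist_force: [-0.5, -0.1, -0.2]
opening: 0.083
t 7.22 at [0.5348 0.1047 0.1498] yawy 18.44 F [-0.5 -0.1 -0.2] op 0.083
shift mm [ -0.1   0.2 -15.2] rot [-0.0003  0.0003 -0.0011]
side blade 33 rel keyhole box x [-0.0044 -0.0002  0.0015] y [-0.0058  0.008   0.0105] zmin 0.08214814068811671
side collar 67 rel keyhole box x [-0.0135  0.0045  0.0098] y [-0.0092  0.0017  0.0111] zmin 0.1240829445697702
scene blade 89 rel keyhole box x [-0.0037 -0.0012  0.0018] y [-0.0081  0.0014  0.0098] zmin 0.08261340007009293
scene collar 51 rel keyhole box x [-0.0116 -0.0052 -0.0001] y [-0.0091  0.0014  0.0133] zmin 0.12490274452939704
```

View pics/c8.png

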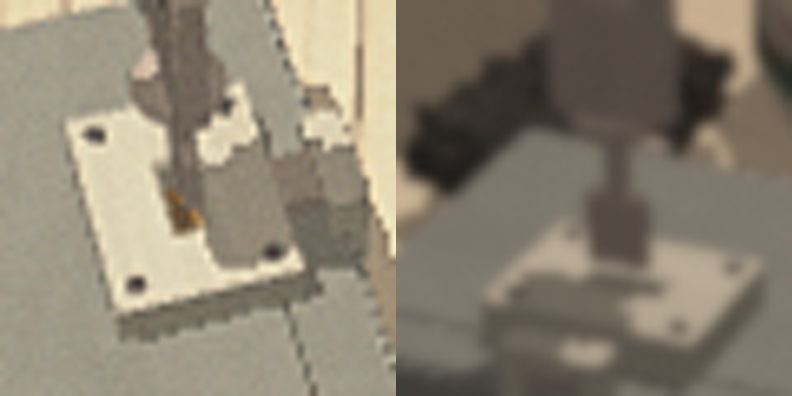

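Just above the mouth, both views place the blade about 1 mm toward the box's -x and 0.7 mm toward +y from the slot (side crop: blade foot at (187,208), slot line at (181,210)). I correct for that and lower gently.

```bash
python3 -m jog '[[[-0.4,0.6,0],[0,0,0],0],[[-0.7,1.0,0],[0,0,0],0],[[-0.7,1.0,1],[0,0,0],0],[[-0.7,1.0,2.5],[0,0,0],0],[[-0.7,1.0,4],[0,0,0],0],[[-0.7,1.0,5.5],[0,0,0],0],[[-0.7,1.0,7],[0,0,0],0],[[-0.7,1.0,8],[0,0,0],0]]'; python3 - <<'E'
from h import *
go([.535,.1047,.1005],18.5)
E
```

```text
time_s: 7.98
eef_pos: [0.5362, 0.1044, 0.1421]
eef_rot: [0.0, 0.585, 0.811, -0.0]
wrist_force: [-0.0, -0.5, -0.4]
opening: 0.083
t 7.98 at [0.5362 0.1044 0.1421] yawy 18.44 F [-0.  -0.5 -0.4] op 0.083
shift mm [ 0.7 -1.1 41.6] rot [ 0.0004  0.0006 -0.001 ]
```

```bash
python3 -m jog '[[[0,0,1.5],[0,0,0],0],[[0,0,3],[0,0,0],0],[[0,0,4.5],[0,0,0],0],[[0,0,6],[0,0,0],0],[[0,0,8],[0,0,0],0],[[0,0,10],[0,0,0],0]]'; python3 - <<'E'
from h import *
go([.535,.1047,.1005],18.5)
a=[]
for n,t,(r,c) in [("side","s7",(225,235)),("scene","sc7",(145,210))]:
    p,*_=snap(n,t);a.append(cv2.resize(p[r:r+60,c:c+60],None,fx=6.6,fy=6.6,interpolation=2))
cv2.imwrite("pics/c9.png",np.hstack(a)[:,:,::-1])
E
```

```text
time_s: 8.48
eef_pos: [0.5363, 0.1044, 0.1319]
eef_rot: [0.0, 0.585, 0.811, 0.0]
wrist_force: [-0.2, 0.3, -0.9]
opening: 0.083
t 8.48 at [0.5363 0.1044 0.1319] yawy 18.44 F [-0.2  0.3 -0.9] op 0.083
shift mm [ 0.7 -1.1 31.4] rot [ 0.0005  0.0006 -0.001 ]
```

View pics/c9.png

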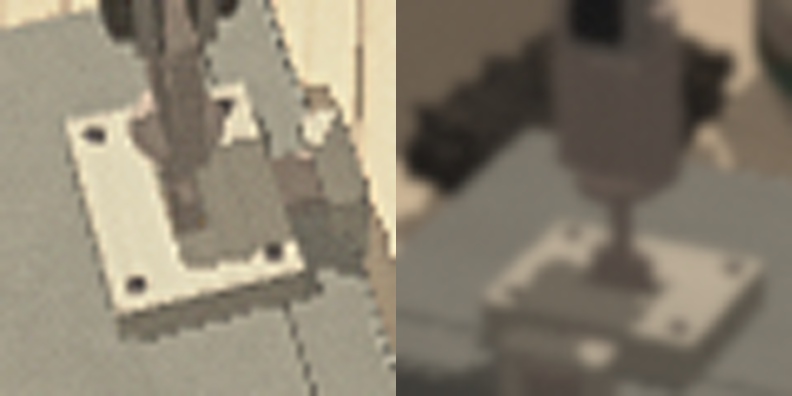

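The blade is in the slot and runs free. Continue toward the pins.

```bash
python3 -m jog '[[[0,0,2],[0,0,0],0],[[0,0,4],[0,0,0],0],[[0,0,6],[0,0,0],0],[[0,0,8],[0,0,0],0],[[0,0,10],[0,0,0],0],[[0,0,12],[0,0,0],0],[[0,0,14],[0,0,0],0],[[0,0,16],[0,0,0],0],[[0,0,18],[0,0,0],0]]'; python3 - <<'E'
from h import *
go([.5363,.1044,.1005],18.5)
E
```

```text
time_s: 9.33
eef_pos: [0.5365, 0.1044, 0.1143]
eef_rot: [0.001, 0.585, 0.811, 0.0]
wrist_force: [-0.4, 0.2, 3.9]
opening: 0.087
t 9.33 at [0.5365 0.1044 0.1143] yawy 18.44 F [-0.4  0.2  3.9] op 0.087
shift mm [ 0.1 -0.1 13.8] rot [ 0.0007  0.0008 -0.001 ]
```

```bash
python3 -m jog '[[[0,0,2],[0,0,0],0],[[0,0,4],[0,0,0],0],[[0,0,6],[0,0,0],0],[[0,0,8],[0,0,0],0],[[0,0,10],[0,0,0],0],[[0,0,11.5],[0,0,0],0]]'; python3 - <<'E'
from h import *
go([.5363,.1044,.1005],18.5)
p,d,T,K=snap("scene","sc8");cv2.imwrite("pics/c10.png",cv2.resize(p[145:205,210:270],None,fx=8,fy=8,interpolation=2)[:,:,::-1])
E
```

```text
time_s: 9.83
eef_pos: [0.5382, 0.1043, 0.1052]
eef_rot: [0.002, 0.585, 0.811, 0.001]
wrist_force: [-2.5, 0.1, 10.2]
opening: 0.085
t 9.83 at [0.5382 0.1043 0.1052] yawy 18.45 F [-2.5  0.1 10.2] op 0.085
shift mm [ 0.7 -1.8  4.7] rot [ 0.0041  0.0021 -0.0009]
```

View pics/c10.png

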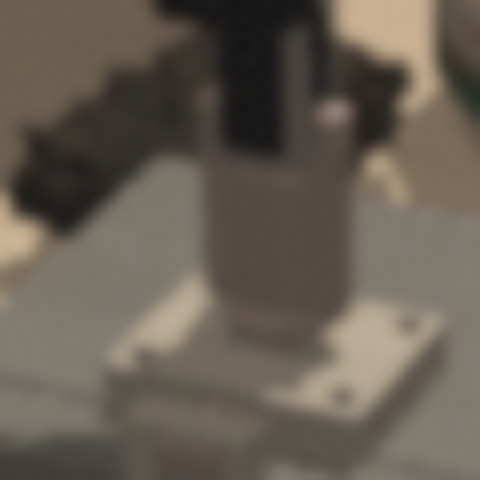

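```bash
python3 -m jog '[[[0,-0.5,3],[0.002,0.001,0],0],[[0.3,-1,5],[0.004,0.002,0],0],[[0.3,-1,6],[0.004,0.002,0],0],[[0.3,-1,7],[0.004,0.002,0],0],[[0.3,-1,8],[0.004,0.002,0],0],[[0.3,-1,8],[0.004,0.002,0],0]]'; python3 - <<'E'
from h import *
go([.5363,.1044,.1005],18.5)
E
```

```text
time_s: 10.38
eef_pos: [0.5382, 0.1041, 0.1004]
eef_rot: [0.001, 0.584, 0.811, 0.0]
wrist_force: [-10.2, -0.4, 31.0]
opening: 0.085
t 10.38 at [0.5382 0.1041 0.1004] yawy 18.47 F [-10.2  -0.4  31. ] op 0.085
shift mm [ 0.8 -1.7 -0.1] rot [ 0.002   0.0014 -0.0005]
```

z is 0.1004, the expected home height, with 31 N upward. I check the collar by eye and depth.

```bash
python3 - <<'E'
from h import *
a=[]
for n,t,(r,c) in [("side","s9",(225,235)),("scene","sc9",(145,210))]:
    p,d,T,K=snap(n,t);X=pts(d,T,K);a.append(cv2.resize(p[r:r+60,c:c+60],None,fx=6.6,fy=6.6,interpolation=2))
    m=(np.hypot(X[...,0]-.535,X[...,1]-.1045)<.016)&(X[...,2]<.12)&(X[...,2]>.07)
    print(n,np.histogram(X[m][:,2],bins=np.arange(.07,.121,.004))[0])
cv2.imwrite("pics/c11.png",np.hstack(a)[:,:,::-1])
go([.5363,.1044,.1005],18.5)
E
```

```text
side [ 5 62 45  3  3  4  2  3  4  2  1  1]
scene [ 3 42 41 25 29 30 27 29 29 29 34 20]
t 10.48 at [0.5382 0.1041 0.1004] yawy 18.47 F [-9.4 -2.1 29. ] op 0.086
shift mm [ 0.9 -1.7 -0.1] rot [ 0.002   0.0016 -0.0005]
```

View pics/c11.png

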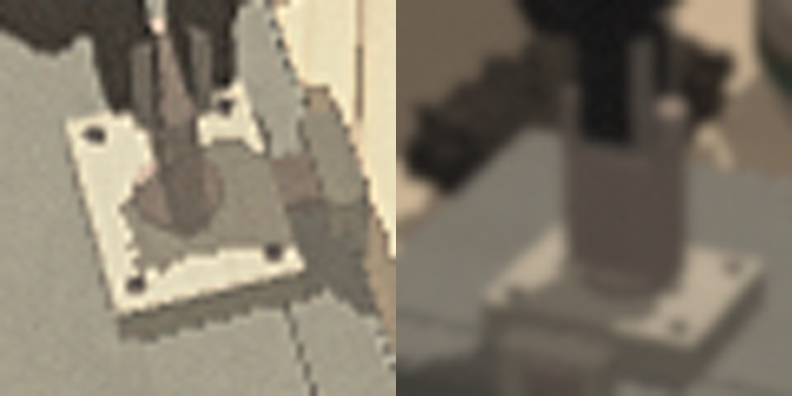

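The collar sits on the lock face in both views: home. I turn clockwise, which is + about tool z, with a lighter push.

```bash
python3 -m jog '[[[0.3,-0.6,1],[0.001,0.001,0],0],[[0.5,-1.2,1],[0.002,0.001,0.05],0],[[0.5,-1.2,1],[0.002,0.001,0.13],0],[[0.5,-1.2,1],[0.002,0.001,0.21],0],[[0.5,-1.2,1],[0.002,0.001,0.3],0],[[0.5,-1.2,1],[0.002,0.001,0.38],0],[[0.5,-1.2,1],[0.002,0.001,0.46],0],[[0.5,-1.2,1],[0.002,0.001,0.54],0],[[0.5,-1.2,1],[0.002,0.001,0.6],0],[[0.5,-1.2,1],[0.002,0.001,0.6],0]]'; python3 - <<'E'
from h import *
from bench import get_obs
o=get_obs();print(o["q"].round(2),o["torque"].round(3))
go([.536,.1045,.1],18.5-88)
E
```

```text
time_s: 11.32
eef_pos: [0.5372, 0.1048, 0.1005]
eef_rot: [-0.0, 0.799, 0.601, 0.001]
wrist_force: [-3.4, 2.0, 11.0]
opening: 0.083
[-0.02  0.25  1.77  0.    1.12  0.26] [0.284 0.806 0.036]
t 11.32 at [0.5372 0.1048 0.1005] yawy -16.07 F [-3.4  2.  11. ] op 0.083
shift mm [-0.6 -1.   0.5] rot [ 2.000e-04 -1.500e-03  9.325e-01]
```

```bash
python3 -m jog '[[[-0.2,-0.3,1],[0,-0.001,0.05],0],[[-0.4,-0.6,1],[0,-0.001,0.13],0],[[-0.4,-0.6,1],[0,-0.001,0.21],0],[[-0.4,-0.6,1],[0,-0.001,0.29],0],[[-0.4,-0.6,1],[0,-0.001,0.37],0],[[-0.4,-0.6,1],[0,-0.001,0.45],0],[[-0.4,-0.6,1],[0,-0.001,0.53],0],[[-0.4,-0.6,1],[0,-0.001,0.61],0],[[-0.4,-0.6,1],[0,-0.001,0.69],0],[[-0.4,-0.6,1],[0,-0.001,0.77],0],[[-0.4,-0.6,1],[0,-0.001,0.85],0],[[-0.4,-0.6,1],[0,-0.001,0.91],0],[[-0.4,-0.6,1],[0,-0.001,0.93],0],[[-0.4,-0.6,1],[0,-0.001,0.93],0],[[-0.4,-0.6,1],[0,-0.001,0.93],0]]'; python3 - <<'E'
from h import *
from bench import get_obs
o=get_obs();print(o["q"].round(2),o["torque"].round(3))
go([.536,.1045,.1],18.5-88)
a=[]
for n,t,(r,c) in [("side","s10",(225,235)),("scene","sc10",(145,210))]:
    p,d,T,K=snap(n,t);a.append(cv2.resize(p[r:r+60,c:c+60],None,fx=6.6,fy=6.6,interpolation=2))
cv2.imwrite("pics/c12.png",np.hstack(a)[:,:,::-1]);snap("wrist","w10")
go([.536,.1045,.1],18.5-88)
E
```

```text
time_s: 12.57
eef_pos: [0.5368, 0.1049, 0.1005]
eef_rot: [-0.0, 0.984, 0.179, 0.001]
wrist_force: [-3.8, 1.5, 7.4]
opening: 0.083
[-0.02  0.25  1.77  0.    1.12  1.19] [0.164 0.676 0.053]
t 12.57 at [0.5368 0.1049 0.1005] yawy -69.34 F [-3.8  1.5  7.4] op 0.083
shift mm [-1.   0.1  0.5] rot [-0.0001 -0.0015  0.0028]
t 12.72 at [0.5368 0.105  0.1005] yawy -69.33 F [-2.4  1.8  7.6] op 0.083
shift mm [-0.9  0.1  0.5] rot [-0.0002 -0.0015  0.0029]
```

View pics/c12.png

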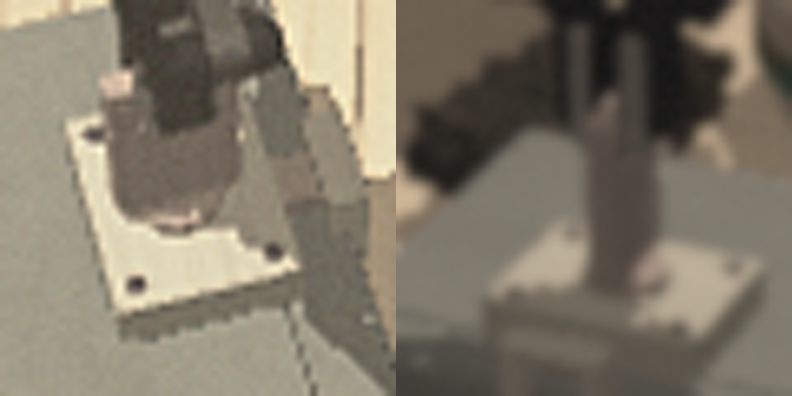

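View pics/w10.png

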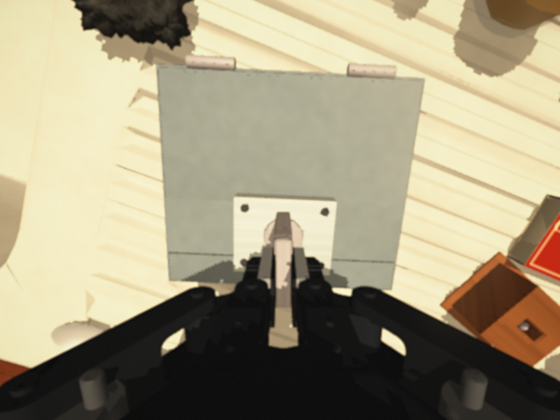

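The bow is turned a quarter and gripped, and the collar is seated. As an independent check that the cylinder turned, I compare the bolt before and after.

```bash
python3 - <<'E'
from h import *
a=[cv2.resize(load(t)[0][235:275,260:300],None,fx=9,fy=9,interpolation=2) for t in("s9","s10")]
cv2.imwrite("pics/c13.png",np.hstack(a)[:,:,::-1])
E
```

```text
(no output)
```

View pics/c13.png

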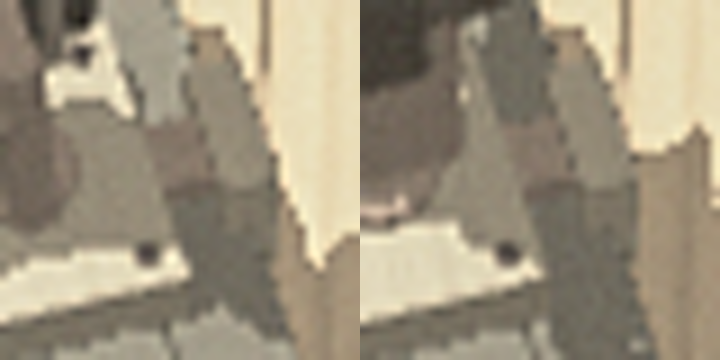

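```bash
python3 - <<'E'
from h import *
a=[cv2.resize(load(t)[0][180:220,220:260],None,fx=9,fy=9,interpolation=2) for t in("sc4","sc10")]
cv2.imwrite("pics/c14.png",np.hstack(a)[:,:,::-1])
E
```

```text
(no output)
```

View pics/c14.png

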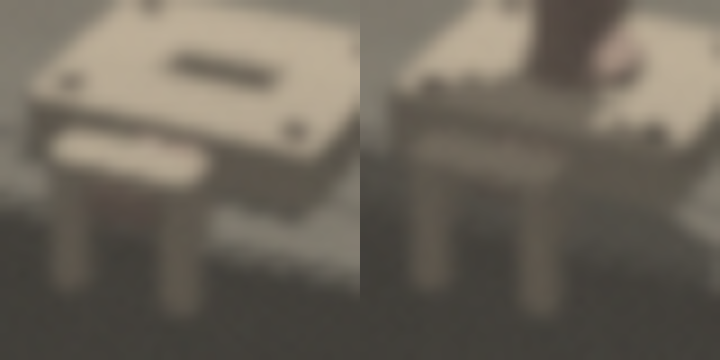

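In the scene view, the brown bolt end under the keeper's bridge, at (125,205) in the left half, is gone after turning (right half). The bolt has drawn back, so I hand in.

```bash
python3 -c "
from bench import *
o=get_obs();print(o['time_s'],o['eef_pos'],o['wrist_force'],o['opening'])
print(hand_in())"
```

```text
12.7167 [0.53683798 0.10495826 0.10045362] [-2.42267554  1.77407583  7.60054235] 0.08298925488558377
the job is handed in; nothing more can be done
None
```

I pulled the smaller key out of the brown stand, pushed it fully home past both pins, and turned it about 88° clockwise. I handed the job in at 12.7 s, with the key still gripped and held turned. The matchbox and the blue stand were never touched.

**Last checks that agreed:**
- **Seating:** the collar sits on the lock face in both views, and the tool is at the height expected for a key fully home (0.1005 m).
- **Push and grip:** the key is pressed down with about 8 N, and the finger opening is steady at 0.083.
- **Turn:** the lock's return torque on the tool is about 0.05 N m, in the right direction. After about 0.1 rad of play I put the cylinder at 1.43 rad or more; I did not measure it directly.

**Checks that disagreed or fell short:**
- **Keyhole position:** the two fixed cameras differed by about 3 mm. I settled this by comparing the blade with the slot just above the mouth and shifting the key about 1 mm.
- **Bolt:** in the scene view the bolt end under the keeper's bridge is gone after turning. The side view was inconclusive.

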